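# Turn out a little cake and lift it with the tongs

### The job

A single upturned baking tin still covers a small cork-shaped cake; two empty tins stand nested in an upturned stack beside it. Lift the single tin straight up off the cake without toppling the cake and nest it, upturned as it is, squarely down over the stack, which stays where it stands. Then take the open sprung tongs by their sleeves, squeeze them so that both jaws close on the standing cake, lift it upright about 12 cm above the table and finish there, still squeezing the tongs with the cake held in them; never touch the cake with the gripper's fingers, and leave the other things alone.

Things in the scene. Friction and masses are not known exactly. Their poses are not given: they have to be found in the camera images.
- cake_tin: plain metal baking tin standing singly, upturned over the cake, 56 mm high, 90 g, origin: centre of its lower (rim) edge, z up. Rim 80 mm across; the 2 mm skirt narrows upward to 52 mm at height 44; above it a straight round foot 42 mm across, height 44 to 56, closed on top: grip across this foot. Hollow inside up to height 42, open below
- stack_tin: the same tin, empty, upper one of the stack of two upturned tins (70 mm high in all); same origin and sizes, its rim 14 mm above the table. A tin nested over it comes to rest 14 mm higher again, with about 2 mm side play
- low_tin: the same tin, empty, lower one of the stack of two, standing upturned on the table; same origin and sizes
- cake: small brown cork-shaped cake, hard-crusted, a standing cylinder 40 mm across and 36 mm high with a chamfered top (sides straight up to about 28 mm), 40 g; origin: centre of its underside, z up. At the start it stands on the table hidden under cake_tin, roughly centred in it
- tongs: open sprung steel tongs lying flat, 215 mm long, 20 mm thick, 90 g. Origin: under the hinge at the closed end, level with the underside, on the left arm; x points along the middle line of the open tongs to the jaws, y to the left arm, z up. Balance point about 90 mm ahead of the hinge, between the black sleeves (each 65 mm long, 20 mm high; 64 mm across outside when open)
- tongs_arm (a joint): hinge angle, rad: 0 open, grows as the tongs are squeezed, at most 0.38. Outside width at the sleeves = 64 mm - 91 mm x value; gap between jaws = 74 mm - 170 mm x value: they meet the 40 mm cake at 0.20, sleeves then 46 mm. The spring needs 3.3 N at the sleeves to start, 5.5 N at 0.20; of any grip beyond that about half reaches the jaws
- sleeve_left (a point): middle of the left black sleeve's outer face, 91 mm ahead of the hinge, 10 mm above the tongs' underside: where a finger pad goes
- sleeve_right (a point): the same on the right sleeve
- jaw_left (a point): centre of the left jaw's inner face, 170 mm ahead of the hinge and 10 mm above the tongs' underside; each jaw is a flat upright black plate 36 mm long and 20 mm high; 74 mm apart inside when open
- jaw_right (a point): the same on the right jaw
- nozzle: steel piping nozzle, a cone 33 mm wide and 44 mm high standing on its wide end, origin under its centre; leave it alone
- spoon: flat steel measuring spoon lying on the table, 168 x 40 x 7 mm, origin under its middle; leave it alone
Mind the look-alikes: they are no part of the job. Leave any turquoise look-alike of the low_tin alone. Leave any orange look-alike of the cake_tin alone.

How it is judged:
On the way, in this order (a step that is already met when the one before it is completed fails the run):
1. the tin is off the cake, nested over the stack and let go, and the cake still stands on the table (horizontal distance between cake_tin and stack_tin below 0.006 m and z of cake_tin in the frame of stack_tin between 0.008 and 0.02 m and angle between each of cake_tin, stack_tin, low_tin's own z axis and vertical below 0.1 rad and horizontal distance between stack_tin and low_tin below 0.006 m and z of stack_tin in the frame of low_tin between 0.008 and 0.02 m and height (world z) of each of low_tin, cake below 0.006 m and contact force between the fingers and cake_tin below 0.05 N and angle between cake's own z axis and vertical below 0.2 rad), for 0.3 s.
2. both jaws of the squeezed tongs hold the cake and it has left the table (contact force between tongs and cake above 0.5 N and x of cake in the frame of tongs between 0.14 and 0.205 m and z of cake in the frame of tongs between -0.034 and 0.006 m and value of joint tongs_arm between 0.12 and 0.29 rad and contact force between the fingers and tongs above 1 N and height (world z) of cake above 0.02 m), for 0.2 s.
At the end, for the whole second after the job is handed in: Gripper holds the squeezed tongs (over 1 N), both jaws on the cake (hinge 0.12-0.29 rad, over 0.5 N), cake over 80 mm up, within 0.5 rad of upright, at rest. Single tin nested on the stack, let go: each tin 8-20 mm above the next, axes within 6 mm, upright within 0.1 rad, lowest on the table (horizontal distance between cake_tin and stack_tin below 0.006 m and z of cake_tin in the frame of stack_tin between 0.008 and 0.02 m and angle between each of cake_tin, stack_tin, low_tin's own z axis and vertical below 0.1 rad and horizontal distance between stack_tin and low_tin below 0.006 m and z of stack_tin in the frame of low_tin between 0.008 and 0.02 m and height (world z) of low_tin below 0.006 m and contact force between each of the fingers, cake and cake_tin below 0.05 N and contact force between tongs and cake above 0.5 N and x of cake in the frame of tongs between 0.14 and 0.205 m and z of cake in the frame of tongs between -0.034 and 0.006 m and value of joint tongs_arm between 0.12 and 0.29 rad and contact force between the fingers and tongs above 1 N and height (world z) of cake above 0.08 m and angle between cake's own z axis and vertical below 0.5 rad and linear speed of cake below 0.03 m/s and contact force between cake and stack_tin below 0.05 N); the arm keeps its last pose, push and grip.
It fails at once if the gripper's fingers touch the cake (contact force between the fingers and cake above 0.3 N).
It fails at once if the cake is toppled (angle between cake's own z axis and vertical above 0.9 rad).
It fails at once if the stack is pushed more than 40 mm away (distance of low_tin from where it was at the start of the episode above 0.04 m).
It fails at once if the nozzle or spoon is moved more than 30 mm (distance of any of nozzle, spoon from where it was at the start of the episode above 0.03 m).
It also fails if it takes over 54 s, if anything falls off the work surface, if the arm or the gripper's body presses on something with over 40 N, if the wrist force passes 120 N, or if a joint passes its speed limit or range.

### The arm

A 6-joint arm with a two-finger parallel gripper is mounted at the origin on a cart in front of the work surface, level with it; the furniture and walls round the work are solid. World frame = base frame: x ahead of the robot, y to its left, z up, the work surface at z = 0. Lengths are in m, angles in rad, forces in N, time in s.
With the tool pointing down it reaches from about 0.35 to 0.725 m from the base axis. Payload 4.3 kg.
Tool frame: the origin (TCP) lies between the finger pads; the fingertips stand 22 mm ahead of it and the grasp point (between the pads) lies 3 mm ahead of it; z points along the fingers, y is the line along which they close (so a half turn about z gives the same grasp; the last joint's range is limited). The gripper opens to 85 mm and grips with 20 to 120 N. Pads are 22 mm wide; open, the fingers measure 114 mm over their backs; the gripper's body (76 mm by 85 mm) begins 54 mm behind the grasp point. The pads swing forward as they close: fully open they stand 13 mm farther back than shut.
Start: joints at [-1.39, 0.377, 0.081, 1.274, 0, 1.46], TCP at [0.165, -0.551, 0.253] pointing down, gripper open.
Joint ranges: [-2.72, 2.72], [-0.84, 1.66], [-1.02, 1.22], [-1.77, 2.12], [-1.37, 1.28], [-3.14, 3.14]. Speed limits (rad/s): [2.57, 2.57, 3.14, 3.14, 3.14, 3.14].

### API

Orientations are given as a unit quaternion [x, y, z, w].
In Python, from bench import arm gives the robot as it stands.
- The arm moves only by the shell command python3 -m handwheel 'ROWS'. ROWS is a JSON object whose one key "plan" holds a list of rows, each a list of 5 numbers: the finger opening in cm, from 0 to 8.54, then the shift along the tool's x, y, z in cm, then the turn about the tool's z in units of 6 degrees (1.0 is 6 degrees). In form: {"plan": [[grip, x, y, z, yaw], ...]}. A call has 1 to 12 rows; each row shifts and turns the commanded pose from where the row before left it, along the tool's axes as they then stand; what a row does not reach is not made up. A row lasts 1/8 s, in which the tool goes at most 62.5 mm and 10.7 degrees, less where a joint would pass 70% of its speed; a pose out of reach is approached as far as the arm can. A call is refused whole if a number of a shift passes 6.25 or a number of a turn 1, either way. A call with a gripper value outside its range is refused whole. The fingers move at their own pace and stop on an object; the grip force is fixed at half the most. Time passes only in rows, so rows that do not move let the fingers close. It gives the time, the measured TCP pose, the force, the opening and the grip force at its end, in the units of the state.
- arm.sense(): the state, without advancing time (a new reading comes with each control period).
- arm.camera(name): name is "scene" or "top" or "wrist"; returns a dict with "frame" (384x512x3 uint8, red, green, blue), "fx", "fy", "cx", "cy" (pixels), "rvec" (rotation vector, rad) and "tvec" (3), from world to camera coordinates, as OpenCV has them. Camera axes: x right, y down, z forward; pixel columns grow to the right and rows downward; lengths in m; the calibration is good to about 2 mm. A picture is of the moment at which its call begins. There is no depth.
- arm.job_done(): hands the job in; it is judged then, once.
Trained networks look in a picture, given as the dict that the camera call returned (one of the last four; its "shot" number tells which), for a name from the list of things; names that differ only in an ending like _2 or _b are one class to them, and where a whole thing is asked for, a point or a joint stands for the part that bears it (a point fixed in the world has none). Each returns a list of dicts, best first, with "confidence" (0 to 1); they miss things now and then, are a little off and sometimes report something else, mostly with a low value. They report only what shows in the picture. A call takes as long as a camera call. They do not tell look-alikes from the thing itself.
- arm.cut_out(query, picture): "pixels" (384x512 bool, what is visible of it).
- arm.pinpoint(query, picture): "position" ([x, y, z] in m, in the coordinates of the camera as it stood for that picture, good to about 4 mm: a listed point, or the origin of a listed thing).
The state is a dict: "time": time; "joint_pos": joint angles; "qvel": joint speeds; "tau": joint torques, N m; "ee_pos": TCP position; "eef_rot": TCP orientation; "wrist_force": force on the tool from outside, world axes, zero at the start; "moment": the same for the moment, N m; "finger_gap": opening from 0.0 (shut) to 1.0 (fully open); "finger_force": force on a finger pad.
Only numpy, scipy, OpenCV 4.12 (cv2) and the standard library are available. Lean on these libraries where they do the work, as an engineer would, in place of code of your own. Each camera call takes 0.05 s, during which the arm holds its last target. There are 200 camera calls.

## Working session

There is one attempt and no reset: what is moved stays moved. The work goes in short steps, Python scripts to look and compute and a shell command to move; the robot and the scene stay as the last step left them, time stands still between calls to the robot, and variables do not carry over. Pictures are saved under pics/ and viewed, at most 16 in all, crops included, and the job is handed in when it is done.

```bash
mkdir -p pics; cat > h.py <<'E'
import numpy as np, cv2
from bench import arm
from scipy.spatial.transform import Rotation as R
def w(p,c):
    M=cv2.Rodrigues(np.array(c["rvec"],float))[0]; return M.T@(np.array(p)-np.array(c["tvec"]).ravel())
def px(P,c):
    K=np.array([[c["fx"],0,c["cx"]],[0,c["fy"],c["cy"]],[0,0,1.]])
    return cv2.projectPoints(np.array([P],float),np.array(c["rvec"],float),np.array(c["tvec"],float),K,None)[0].ravel()
def ray(u,v,c,z):
    M=cv2.Rodrigues(np.array(c["rvec"],float))[0]; o=-M.T@np.array(c["tvec"]).ravel()
    d=M.T@np.array([(u-c["cx"])/c["fx"],(v-c["cy"])/c["fy"],1]); return o+d*(z-o[2])/d[2]
def save(c,n): cv2.imwrite("pics/"+n,c["frame"][:,:,::-1])
def find(qs,c):
    for q in qs:
        for d in arm.pinpoint(q,c)[:4]:
            P=w(d["position"],c); print(q,round(d["confidence"],2),P.round(4),px(P,c).round())
E
python3 - <<'E'
from h import *
s=arm.sense(); print(s); print(R.from_quat(s["eef_rot"]).as_matrix().round(3))
for n in ("top","scene"):
    c=arm.camera(n); save(c,n+"0.png"); print(n)
    find(["cake_tin","stack_tin","low_tin","tongs","sleeve_left","sleeve_right","jaw_left","jaw_right","nozzle","spoon"],c)
E
```

```text
{'time': 0.0, 'joint_pos': array([-1.39030375e+00,  3.78100692e-01,  7.96167922e-02,  1.27440878e+00,
        2.33410020e-05,  1.46050032e+00]), 'qvel': array([-0.00047247, -0.00159647,  0.000137  ,  0.0001538 ,  0.00051822,
       -0.0027105 ]), 'tau': array([ 1.40257191e-03, -4.63601446e+01,  2.69876540e+01,  2.06863799e-02,
        7.76706315e-06,  1.77570598e-06]), 'ee_pos': array([ 0.16475959, -0.55024288,  0.25233583]), 'eef_rot': array([ 9.89448314e-01,  1.44882485e-01, -2.51183068e-05, -1.04793958e-03]), 'wrist_force': array([-0.47898405, -0.59751069, -0.49317324]), 'moment': array([ 0.03570816,  0.02863909, -0.00710826]), 'finger_force': 0.0, 'finger_gap': 0.994559245927125}
[[ 0.958  0.287 -0.   ]
 [ 0.287 -0.958  0.002]
 [ 0.    -0.002 -1.   ]]
top
cake_tin 0.97 [ 0.3131 -0.2126  0.0023] [284. 263.]
cake_tin 0.84 [ 0.5776 -0.2873  0.0026] [312. 161.]
stack_tin 0.97 [ 0.649  -0.1394  0.0149] [255. 133.]
stack_tin 0.4 [ 0.429  -0.4001  0.0012] [357. 217.]
low_tin 0.62 [ 0.687   0.0873 -0.0012] [171. 122.]
low_tin 0.45 [ 6.489e-01 -1.427e-01 -2.000e-04] [256. 135.]
tongs 0.7 
[... 567 characters left out ...]
.0015] [318. 213.]
stack_tin 0.84 [ 0.6458 -0.143   0.0199] [283. 188.]
stack_tin 0.75 [ 0.4301 -0.4039 -0.002 ] [337. 247.]
low_tin 0.75 [ 6.866e-01  9.300e-02 -5.000e-04] [226. 174.]
low_tin 0.43 [ 0.6488 -0.141  -0.0012] [283. 194.]
tongs 0.56 [ 0.4644 -0.0618 -0.0075] [228. 212.]
sleeve_left 0.6 [ 0.4878 -0.1568  0.0082] [262. 212.]
sleeve_right 0.73 [ 0.4251 -0.152   0.007 ] [248. 220.]
jaw_left 0.69 [ 0.4828 -0.2388  0.0095] [287. 219.]
jaw_left 0.53 [ 0.4235 -0.1521  0.0075] [248. 220.]
jaw_right 0.73 [ 0.4113 -0.2282  0.0053] [271. 230.]
nozzle 0.47 [ 0.6505 -0.0024 -0.0022] [244. 184.]
nozzle 0.43 [ 0.4838 -0.2371  0.0114] [287. 218.]
spoon 0.77 [ 0.429  -0.4046  0.0012] [337. 246.]
```

```bash
python3 - <<'E'
import cv2
a=cv2.imread("pics/top0.png")[80:300,130:410]; cv2.imwrite("pics/t0c.png",cv2.resize(a,None,fx=2.7,fy=2.7,interpolation=cv2.INTER_CUBIC))
E
```

```text
(no output)
```

View pics/t0c.png

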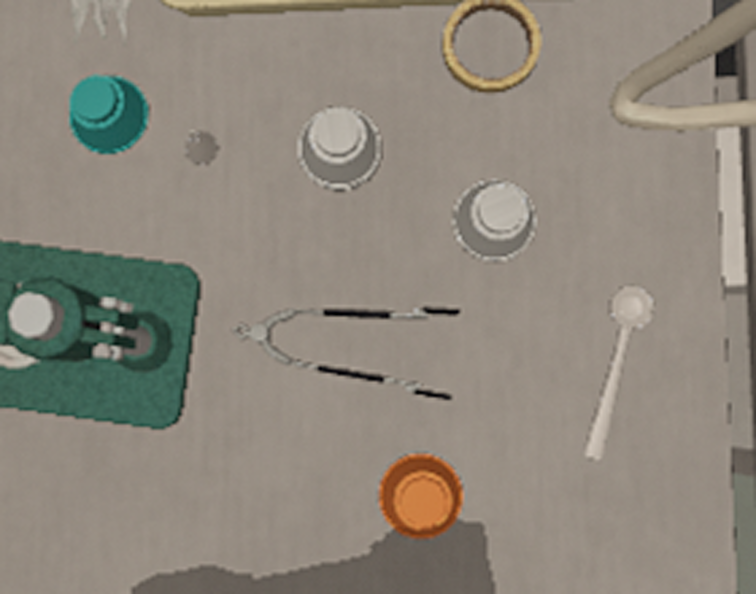

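View pics/scene0.png

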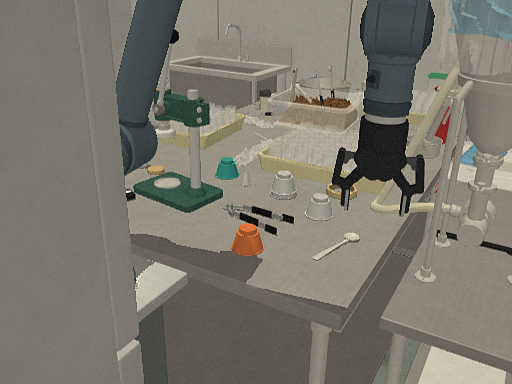

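The plain tins are at crop (500,220), a single tin, and (340,148), the taller stack. That gives these candidates for cake_tin in the top image:
- Orange (284,263): look-alike.
- Plain (312,161): single and untouched, so this is my choice.
- Plain stack (255,133): two nested tins.
- Turquoise (171,122): look-alike.

A bent pipe at crop (620,100), scene (375,207), may be raised, so I'll triangulate it. I'll also take a close crop to check the choice.

```bash
python3 - <<'E'
from h import *
t=arm.camera("top"); s=arm.camera("scene")
def tri(a,b):
    def P(c):
        M=cv2.Rodrigues(np.array(c["rvec"],float))[0]; K=np.array([[c["fx"],0,c["cx"]],[0,c["fy"],c["cy"]],[0,0,1.]])
        return K@np.c_[M,np.array(c["tvec"]).ravel()]
    X=cv2.triangulatePoints(P(t),P(s),np.array(a,float),np.array(b,float)); X=(X[:3]/X[3]).ravel(); return X,px(X,t),px(X,s)
print(tri((358,119),(375,207)))
print(tri((410,126),(448,205)))
for q in ("cake_tin","stack_tin"):
  for c in (t,s): find([q],c)
a=s["frame"][160:260,210:350,::-1]; cv2.imwrite("pics/crop1.png",cv2.resize(a,None,fx=5,fy=5,interpolation=cv2.INTER_CUBIC))
# silhouette centres
for n,z in (("cake_tin",0.0),("stack_tin",0.0)):
    for d in arm.cut_out(n,t)[:3]:
        m=d["pixels"].astype(np.uint8); ys,xs=np.nonzero(m); print(n,d["confidence"],xs.min(),xs.max(),ys.min(),ys.max(),m.sum())
E
```

```text
(array([ 0.6881422 , -0.4143113 ,  0.00632125]), array([359.88504309, 118.07071988]), array([373.96678725, 207.2695229 ]))
(array([ 0.67647097, -0.5836674 ,  0.04854605]), array([433.11830834, 116.49730802]), array([436.03486179, 209.0929284 ]))
cake_tin 0.79 [ 0.5752 -0.2868  0.0024] [312. 161.]
cake_tin 0.67 [ 0.3129 -0.2121 -0.0007] [284. 263.]
cake_tin 0.73 [ 0.3143 -0.2157  0.0007] [247. 246.]
cake_tin 0.67 [ 0.5718 -0.2886  0.0007] [317. 214.]
stack_tin 0.85 [ 0.6492 -0.1383  0.0128] [255. 134.]
stack_tin 0.93 [ 0.6458 -0.1403  0.0168] [282. 189.]
stack_tin 0.22 [ 0.424  -0.1502  0.0079] [248. 220.]
cake_tin 0.67 298 328 146 175 729
cake_tin 0.62 271 301 249 278 752
stack_tin 0.79 241 269 119 149 700
```

View pics/crop1.png

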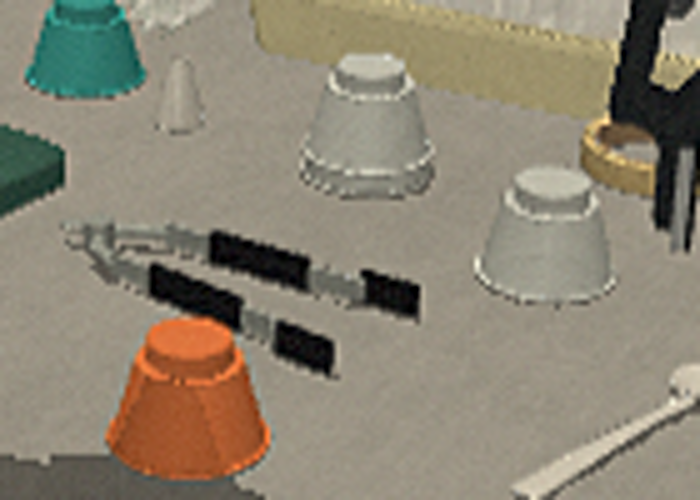

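The crop shows the double-rimmed stack at (370,125) and the single plain tin at (545,235), which is my choice. The pipe lies low and out of the way, so I'm moving above the tin.

```bash
python3 -m handwheel '{"plan": [[8.5,5.86,-1.67,0,0],[8.5,5.86,-1.67,0,0],[8.5,5.86,-1.67,0,0],[8.5,5.86,-1.67,0,0],[8.5,5.86,-1.67,0,0],[8.5,5.86,-1.67,0,0],[8.5,5.86,-1.67,0,0],[8.5,5.86,-1.67,0,0],[8.5,0,0,2,0],[8.5,0,0,0,0],[8.5,0,0,0,0]]}'
cat >> h.py <<'E'
def pose():
    s=arm.sense(); M=R.from_quat(s["eef_rot"]).as_matrix(); return s,np.array(s["ee_pos"]),M
def go(P,ydir=None):
    s,p,M=pose(); d=M.T@(np.array(P)-p)*100; print("t",round(s["time"],2),"tcp",p.round(4),"tool y",M[:,1].round(3),"shift cm",d.round(2),"gap",s["finger_gap"],"ff",s["finger_force"],"wf",np.round(s["wrist_force"],1))
    if ydir is not None:
        y=M.T@np.array([*ydir,0.]); a=np.degrees(np.arctan2(-y[0],y[1])); print("yaw units",round(((a+90)%180-90)/6,2))
E
python3 - <<'E'
from h import *
c=arm.camera("wrist"); save(c,"w1.png")
find(["cake_tin","stack_tin"],c)
go([.576,-.287,.13])
E
```

```text
time: 2.88
ee_pos: [0.5752, -0.2889, 0.2338]
eef_rot: [0.99, 0.144, -0.0, 0.0]
wrist_force: [1.0, -0.7, 1.2]
finger_gap: 0.995
finger_force: 0.0
cake_tin 0.93 [ 3.142e-01 -2.181e-01 -1.000e-04] [161. 327.]
cake_tin 0.74 [ 0.5712 -0.2902 -0.0023] [260. 173.]
stack_tin 0.67 [ 0.6438 -0.1398  0.0161] [146.  74.]
t 3.02 tcp [ 0.5754 -0.2893  0.2344] tool y [ 0.285 -0.958  0.001] shift cm [ 0.11 -0.22 10.44] gap 0.9914800312250509 ff 0.0 wf [ 0.3 -0.2  0. ]
```

View pics/w1.png

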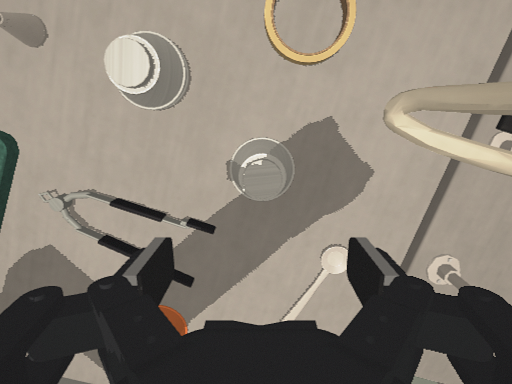

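The wrist view shows the single tin with its rim at about (261,169) and its foot at about (264,178). The stack is upper left at (148,70).

```bash
python3 - <<'E'
from h import *
c=arm.camera("wrist")
print("rim",ray(261,169,c,0),"foot",ray(264,178,c,.056))
g=cv2.medianBlur(cv2.cvtColor(c["frame"],cv2.COLOR_RGB2GRAY),3)
for n,d in (("cake_tin",arm.cut_out("cake_tin",c)),("stack_tin",arm.cut_out("stack_tin",c)),("low_tin",arm.cut_out("low_tin",c))):
  for k in d[:3]:
    m=k["pixels"].astype(np.uint8); ys,xs=np.nonzero(m); print(n,round(k["confidence"],2),xs.min(),xs.max(),ys.min(),ys.max())
# template fit: project model rim/foot circles, compare to mask of cake tin
from scipy.optimize import minimize
def model(x,y,c,z0):
    im=np.zeros((384,512),np.uint8); th=np.linspace(0,2*np.pi,60)
    pts=[]
    for r,z in((.04,0),(.026,.044),(.021,.044),(.021,.056)):
        q=np.array([px([x+r*np.cos(a),y+r*np.sin(a),z+z0],c) for a in th]); pts.append(q)
    h=cv2.convexHull(np.vstack(pts).astype(np.float32)); cv2.fillPoly(im,[np.round(h*16).astype(np.int32)],1,shift=4); return im
t=arm.camera("top"); sc=arm.camera("scene")
for nm,x0,z0s in (("cake_tin",(.575,-.288),(0,)),("stack_tin",(.648,-.140),(0,.014))):
  for cn,cc in (("wrist",c),("top",t),("scene",sc)):
    u=px([*x0,.03],cc)
    for k in arm.cut_out(nm,cc):
        m=k["pixels"].astype(np.uint8)
        if not m[max(0,int(u[1])-3):int(u[1])+4,int(u[0])-3:int(u[0])+4].any(): continue
        def cost(p):
            im=np.zeros_like(m)
            for z in z0s: im|=model(p[0],p[1],cc,z)
            i=(im&m).sum(); return 1-i/((im|m).sum())
        r=minimize(cost,x0,method="Nelder-Mead",options=dict(initial_simplex=[x0,(x0[0]+.008,x0[1]),(x0[0],x0[1]+.008)],maxiter=50,xatol=2e-4))
        print(nm,cn,r.x.round(4),round(r.fun,3)); break
E
```

```text
rim [ 0.576751   -0.29029174  0.        ] foot [ 0.57814213 -0.29287807  0.056     ]
cake_tin 0.74 230 292 138 201
cake_tin 0.63 160 187 305 335
cake_tin 0.39 62 193 210 286
stack_tin 0.86 104 185 31 109
stack_tin 0.61 183 188 70 92
low_tin 0.77 171 186 83 105
cake_tin wrist [ 0.5755 -0.2915] 0.036
cake_tin scene [ 0.5758 -0.2918] 0.099
stack_tin wrist [ 0.6473 -0.1408] 0.058
stack_tin top [ 0.6512 -0.1393] 0.444
stack_tin scene [ 0.6597 -0.1369] 0.266
```

```bash
python3 -m handwheel '{"plan": [[6.5,0.04,0.1,5,0],[6.0,0,0,5,0],[6.0,0,0,3,0],[6.0,0,0,1,0],[6.0,0,0,0.8,0],[6.0,0,0,0,0],[6.0,0,0,0,0]]}'
python3 - <<'E'
from h import *
c=arm.camera("wrist"); save(c,"w2.png"); go([.576,-.2905,.068])
s=arm.camera("scene"); a=s["frame"][130:250,260:400,::-1]; cv2.imwrite("pics/s2.png",cv2.resize(a,None,fx=4,fy=4,interpolation=cv2.INTER_CUBIC))
E
```

```text
time: 4.5
ee_pos: [0.5773, -0.2899, 0.0868]
eef_rot: [0.989, 0.145, 0.001, 0.001]
wrist_force: [0.0, -0.5, -0.3]
finger_gap: 0.699
finger_force: 0.0
t 4.55 tcp [ 0.5772 -0.2899  0.0867] tool y [ 0.287 -0.958  0.002] shift cm [-0.14  0.02  1.87] gap 0.7042695336694835 ff 0.0 wf [-0.4 -0.6 -0.4]
```

View pics/w2.png

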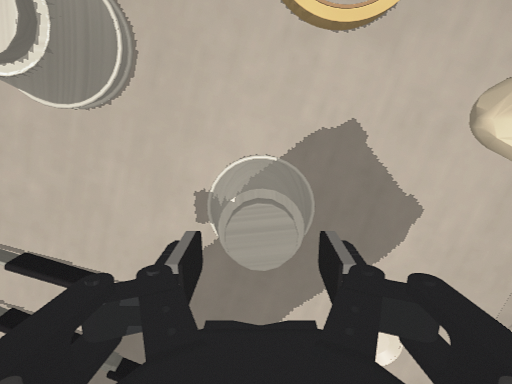

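View pics/s2.png

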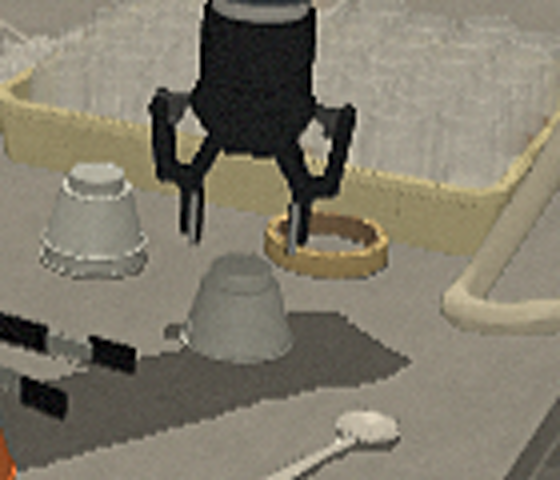

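The wrist view shows the foot at (261,232) between the pads at x≈190 and 330. In the scene view the fingertips sit just above the foot.

```bash
python3 - <<'E'
from h import *
c=arm.camera("wrist"); s,p,M=pose()
print("foot",ray(261,233,c,.056),"rim",ray(261,207,c,0),"tcp axis px",px([p[0],p[1],.056],c),px([p[0],p[1],.05],c))
s=arm.camera("scene")
for sg in(-1,1):
  for d in (0.015,.022): print(d,px(p+M[:,1]*sg*.03+M[:,2]*d,s))
E
```

```text
foot [ 0.57894924 -0.28956087  0.056     ] rim [ 0.57645858 -0.29061866  0.        ] tcp axis px [260.24480372 236.25702782] [260.21584033 232.09503929]
0.015 [309.32742901 189.00148545]
0.022 [309.17443408 191.32889612]
0.015 [331.1226669  191.35323288]
0.022 [330.92300926 193.6951614 ]
```

```bash
python3 -m handwheel '{"plan": [[6.0,0,0,1.0,0],[6.0,0,0,0.65,0],[6,0,0,0,0],[3.8,0,0,0,0],[3.8,0,0,0,0],[3.8,0,0,0,0],[3.8,0,0,0,0],[3.8,0,0,0,0]]}'
```

```text
time: 5.7
ee_pos: [0.5767, -0.2895, 0.0693]
eef_rot: [0.989, 0.145, 0.0, 0.0]
wrist_force: [0.2, 0.1, 3.4]
finger_gap: 0.457
finger_force: 52.3
```

```bash
python3 -m handwheel '{"plan": [[3.6,0,0,-0.5,0],[3.6,0,0,-1,0],[3.6,0,0,-1.5,0],[3.6,0,0,-2.5,0],[3.6,0,0,-2.5,0],[3.6,0,0,-1.5,0],[3.6,0,0,0,0],[3.6,0,0,0,0]]}'
python3 - <<'E'
from h import *
go([.576,-.2905,.17])
s=arm.camera("scene"); a=s["frame"][110:260,240:410,::-1]; cv2.imwrite("pics/s3.png",cv2.resize(a,None,fx=3.5,fy=3.5,interpolation=cv2.INTER_CUBIC))
find(["cake","cake_tin","stack_tin"],s)
c=arm.camera("wrist");find(["cake","cake_tin","stack_tin"],c); c=arm.camera("top"); find(["cake","cake_tin","stack_tin"],c)
E
```

```text
time: 6.7
ee_pos: [0.5759, -0.2891, 0.1629]
eef_rot: [0.989, 0.145, -0.001, -0.0]
wrist_force: [-0.8, -0.2, -0.5]
finger_gap: 0.454
finger_force: 60.3
t 6.7 tcp [ 0.5759 -0.2891  0.1629] tool y [ 0.287 -0.958 -0.001] shift cm [-0.03  0.14 -0.71] gap 0.4544792692468575 ff 60.34163589589298 wf [-0.8 -0.2 -0.5]
cake 0.75 [ 0.5743 -0.2946 -0.0008] [320. 215.]
cake_tin 0.86 [ 0.3166 -0.2184  0.0017] [249. 246.]
cake_tin 0.85 [ 0.5754 -0.2866  0.0943] [319. 182.]
stack_tin 0.66 [ 0.6479 -0.1453  0.018 ] [284. 188.]
stack_tin 0.37 [ 0.41   -0.2291  0.0126] [271. 228.]
cake_tin 0.59 [ 3.121e-01 -2.215e-01 -2.000e-04] [144. 371.]
stack_tin 0.66 [ 0.6451 -0.1396  0.0164] [115.  61.]
stack_tin 0.64 [ 0.6497 -0.1404  0.014 ] [255. 133.]
```

View pics/s3.png

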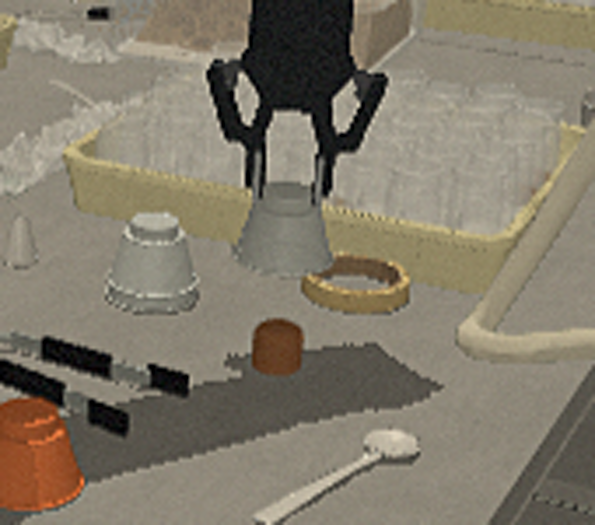

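The tin hangs upright in the gripper and the brown cake stands free at crop (278,348).

```bash
python3 -m handwheel '{"plan": [[3.6,1.2,-1.2,0,0],[3.6,2.5,-2.7,0,0],[3.6,2.5,-2.7,0,0],[3.6,2.5,-2.7,0,0],[3.6,1.6,-1.8,0,0],[3.6,0.9,-1.1,0,0],[3.6,0,0,0,0],[3.6,0,0,0,0]]}'
python3 - <<'E'
from h import *
go([.648,-.140,.16])
T=arm.camera("top"); S=arm.camera("scene");W=arm.camera("wrist")
for c in (T,S,W): find(["cake_tin","stack_tin","low_tin"],c)
a=S["frame"][110:240,220:370,::-1]; b=W["frame"][:,:,::-1]
cv2.imwrite("pics/s4.png",np.hstack([cv2.resize(a,(440,384)),b[:,120:400]]))
E
```

```text
time: 8.3
ee_pos: [0.6483, -0.1413, 0.1637]
eef_rot: [0.99, 0.144, -0.0, 0.0]
wrist_force: [-0.2, -0.2, -0.7]
finger_gap: 0.453
finger_force: 60.4
t 8.3 tcp [ 0.6483 -0.1413  0.1637] tool y [ 0.286 -0.958  0.001] shift cm [ 0.01 -0.14  0.37] gap 0.45347340387727425 ff 60.37908627418801 wf [-0.2 -0.2 -0.7]
cake_tin 0.59 [ 0.6506 -0.1376  0.0932] [253. 124.]
stack_tin 0.73 [ 0.6493 -0.1361  0.0132] [254. 133.]
low_tin 0.61 [ 0.6454 -0.1446  0.0016] [257. 136.]
cake_tin 0.88 [ 0.6498 -0.1432  0.0938] [285. 165.]
cake_tin 0.81 [ 3.156e-01 -2.156e-01  1.000e-04] [248. 246.]
stack_tin 0.58 [ 0.6482 -0.1411  0.0195] [283. 187.]
low_tin 0.92 [ 0.6889  0.0905 -0.0042] [227. 175.]
low_tin 0.54 [ 0.6461 -0.1403 -0.0021] [282. 194.]
cake_tin 0.91 [ 0.6466 -0.1405  0.0898] [258. 213.]
low_tin 0.56 [ 0.6876  0.0864 -0.0016] [34. 72.]
```

View pics/s4.png

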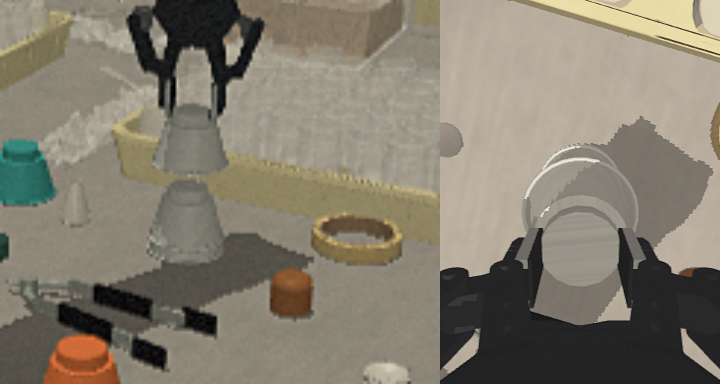

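The tin is centred above the stack in both views, about 1 mm off, so I'm lowering it.

```bash
python3 -m handwheel '{"plan": [[3.6,0,-0.1,1.5,0],[3.6,0,0,2,0],[3.6,0,0,1,0],[3.6,0,0,0.7,0],[3.6,0,0,0,0]]}'; python3 -m handwheel '{"plan": [[3.6,0,0,0.5,0],[3.6,0,0,0.5,0],[3.6,0,0,0.2,0],[3.6,0,0,0,0],[3.6,0,0,0,0]]}'
```

```text
time: 9.52
ee_pos: [0.6481, -0.1393, 0.1112]
eef_rot: [0.989, 0.145, -0.0, -0.0]
wrist_force: [-0.5, 0.2, -1.9]
finger_gap: 0.452
finger_force: 60.4
time: 10.15
ee_pos: [0.6485, -0.1394, 0.1]
eef_rot: [0.989, 0.145, 0.0, 0.0]
wrist_force: [-0.3, 0.1, -0.9]
finger_gap: 0.457
finger_force: 60.4
```

No contact force yet; 2–3 mm to go, then release.

```bash
python3 -m handwheel '{"plan": [[3.6,0,0,0.15,0],[3.6,0,0,0.1,0],[3.6,0,0,0,0],[4.6,0,0,0,0],[5.2,0,0,0,0],[6.0,0,0,0,0],[6.0,0,0,0,0],[6.0,0,0,-1,0],[6.5,0,0,-3,0],[6.5,0,0,-5,0],[6.5,0,0,-3,0],[6.5,0,0,0,0]]}'
python3 - <<'E'
from h import *
T=arm.camera("top"); S=arm.camera("scene");W=arm.camera("wrist")
for c in (T,S,W): find(["cake_tin","stack_tin","cake"],c)
for c in (T,S,W): find(["sleeve_left","sleeve_right","jaw_left","jaw_right","tongs"],c)
a=S["frame"][110:240,220:370,::-1]; b=W["frame"][:,:,::-1]
cv2.imwrite("pics/s5.png",np.hstack([cv2.resize(a,(440,384)),b[:,:360]]))
go([.456,-.152,.15],(.995,-.1))
E
```

```text
time: 11.65
ee_pos: [0.6504, -0.14, 0.2215]
eef_rot: [0.989, 0.145, 0.003, 0.002]
wrist_force: [0.5, -0.1, 0.4]
finger_gap: 0.762
finger_force: 0.0
cake_tin 0.86 [ 0.6491 -0.1385  0.0309] [254. 132.]
cake_tin 0.75 [ 0.3127 -0.214  -0.0004] [285. 263.]
stack_tin 0.67 [ 5.761e-01 -2.845e-01  1.000e-04] [311. 161.]
stack_tin 0.5 [ 0.6513 -0.14    0.0137] [255. 133.]
cake 0.61 [ 0.5737 -0.2872  0.0013] [312. 162.]
cake_tin 0.79 [ 0.3114 -0.2161  0.    ] [247. 247.]
cake_tin 0.58 [ 0.6496 -0.1381  0.0248] [283. 186.]
cake_tin 0.52 [ 0.4281 -0.4062  0.0049] [338. 246.]
stack_tin 0.49 [ 0.6494 -0.1436  0.018 ] [284. 188.]
cake 0.73 [ 5.742e-01 -2.917e-01 -5.000e-04] [319. 214.]
cake_tin 0.65 [ 0.6452 -0.1372  0.0263] [257. 179.]
cake 0.44 [ 0.5729 -0.289  -0.0008] [355. 261.]
sleeve_left 0.6 [ 0.488  -0.1565  0.0077] [262. 195.]
sleeve_right 0.51 [ 0.4273 -0.1497  0.01  ] [259. 218.]
jaw_left 0.7 [ 0.4812 -0.2342  0.012 ] [292. 197.]
jaw_right 0.51 [ 0.4149 -0.2307  0.0108] [291. 223.]
tongs 0.8 [ 4.659e-01 -6.040e-02  1.000e-04] [225. 204.]
sleeve_left 0.96 [ 0.4856 -0.1562  0.01  ] [261. 211.]
sleeve_right 0.69 [ 0.4273 -0.1518  0.0071] [249. 220.]
jaw_left 0.77 [ 0.4828 -0.2382  0.0089] [287. 219.]
jaw_right 0.64 [ 0.4113 -0.2286  0.0101] [271. 228.]
tongs 0.97 [ 0.4711 -0.0624 -0.0073] [230. 211.]
sleeve_left 0.58 [ 0.4866 -0.1555  0.0104] [236. 296.]
jaw_left 0.88 [ 0.4859 -0.2338  0.0117] [294. 312.]
t 13.0 tcp [ 0.6484 -0.1394  0.2173] tool y [ 0.287 -0.958  0.   ] shift cm [-18.79  -4.31   6.73] gap 0.7584584132784515 ff 0.0 wf [ 0.2 -1.  -0.3]
yaw units -11.27
```

View pics/s5.png

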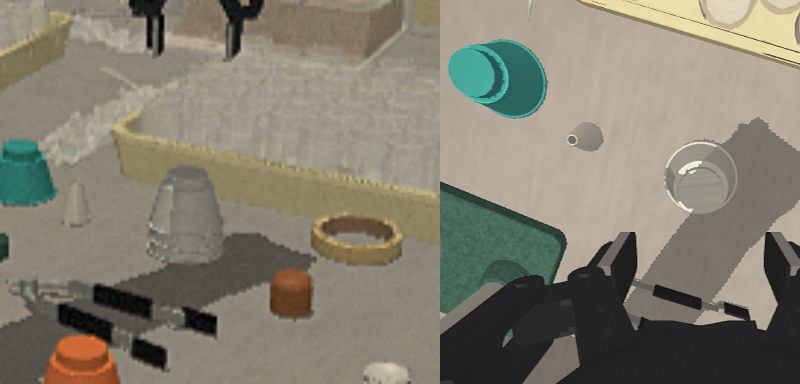

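The tin is nested on the stack (crop (185,210), z ≈ 0.027) and the cake stands at (291,293). Next is the tongs.

```bash
python3 -m handwheel '{"plan": [[8.5,-4.7,-1.08,0,0],[8.5,-4.7,-1.08,0,0],[8.5,-4.7,-1.08,0,0],[8.5,-4.65,-1.05,0,0],[8.5,0,0,0,-1],[8.5,0,0,0,-1],[8.5,0,0,0,-1],[8.5,0,0,0,-1],[8.5,0,0,0,-1],[8.5,0,0,0,-1],[8.5,0,0,0,-1],[8.5,0,0,0,-1]]}'
python3 -m handwheel '{"plan": [[8.5,0,0,1,-1],[8.5,0,0,1,-1],[8.5,0,0,1,-1],[8.5,0,0,0,-0.27],[8.5,0,0,0,0],[8.5,0,0,0,0]]}'
python3 - <<'E'
from h import *
W=arm.camera("wrist"); save(W,"w6.png")
find(["sleeve_left","sleeve_right","jaw_left","jaw_right"],W)
go([.457,-.1535,.05],(.995,-.1)); print(arm.sense()["joint_pos"].round(3))
E
```

```text
time: 14.5
ee_pos: [0.4565, -0.1521, 0.2175]
eef_rot: [0.844, 0.536, 0.0, 0.0]
wrist_force: [0.2, -0.2, -0.1]
finger_gap: 0.995
finger_force: 0.0
time: 15.25
ee_pos: [0.4568, -0.1522, 0.1878]
eef_rot: [0.742, 0.671, 0.0, 0.001]
wrist_force: [0.6, 0.5, -0.3]
finger_gap: 0.999
finger_force: 0.0
sleeve_left 0.81 [ 0.4889 -0.1586  0.0143] [292. 184.]
sleeve_right 0.7 [ 0.425  -0.1495  0.0159] [229. 182.]
sleeve_right 0.58 [ 0.6429 -0.139   0.0271] [451. 151.]
jaw_left 0.62 [ 0.4841 -0.2343  0.0108] [292. 249.]
jaw_right 0.91 [ 0.4131 -0.2324  0.0077] [229. 252.]
t 15.5 tcp [ 0.4566 -0.1521  0.1875] tool y [ 0.995 -0.1    0.   ] shift cm [-0.13  0.05 13.75] gap 0.9929597530892069 ff 0.0 wf [0.3 0.2 0.4]
yaw units 0.0
[-0.453  0.221 -0.309  1.04  -0.     1.217]
```

View pics/w6.png

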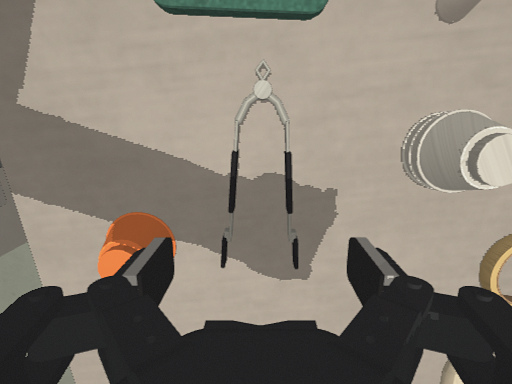

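The tongs are centred, with sleeves at (233,182) and (290,182) and jaws at (223,252) and (296,252). I'm descending over the sleeves.

```bash
python3 -m handwheel '{"plan": [[8.5,-0.15,0.04,4,0],[8.5,0,0,4,0],[8.5,0,0,3.5,0],[8.5,0,0,2.3,0],[8.5,0,0,1.2,0],[8.5,0,0,0.7,0],[8.5,0,0,0,0],[8.5,0,0,0,0]]}'
python3 - <<'E'
from h import *
go([.457,-.1535,.026],(.995,-.1))
W=arm.camera("wrist"); S=arm.camera("scene")
find(["sleeve_left","sleeve_right"],W); find(["sleeve_left","sleeve_right"],S)
a=S["frame"][150:270,190:340,::-1]
cv2.imwrite("pics/s7.png",np.hstack([cv2.resize(a,(420,384)),W["frame"][:,80:440,::-1]]))
E
```

```text
time: 16.5
ee_pos: [0.4575, -0.1539, 0.0311]
eef_rot: [0.741, 0.671, 0.0, 0.001]
wrist_force: [0.8, -0.4, 0.2]
finger_gap: 0.997
finger_force: 0.0
t 16.5 tcp [ 0.4575 -0.1539  0.0311] tool y [ 0.995 -0.1    0.002] shift cm [ 0.04 -0.05  0.51] gap 0.9968428082451191 ff 0.0 wf [ 0.8 -0.4  0.2]
yaw units 0.0
sleeve_left 0.64 [ 0.4885 -0.155   0.0149] [322. 245.]
sleeve_left 0.69 [ 0.4856 -0.1541  0.008 ] [260. 212.]
sleeve_right 0.82 [ 0.4249 -0.1522  0.0069] [248. 220.]
sleeve_right 0.35 [ 0.4853 -0.1601  0.0084] [262. 212.]
```

View pics/s7.png

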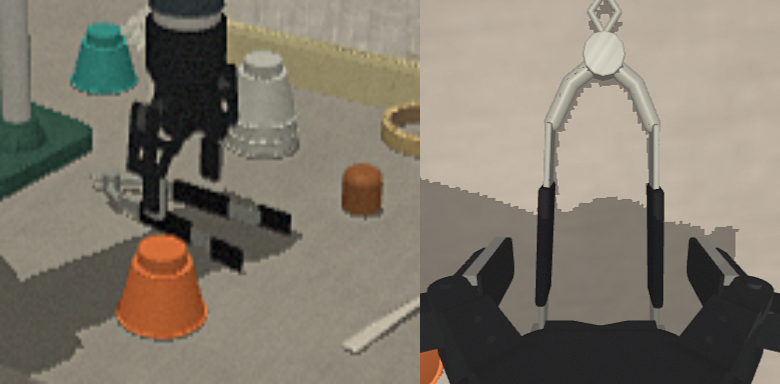

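The pads straddle the sleeve mid-length (wrist y≈245). I'll lower slightly and half-squeeze.

```bash
python3 -m handwheel '{"plan": [[8.0,0,0,0.25,0],[7.0,0,0,0.15,0],[6.4,0,0,0,0],[5.8,0,0,0,0],[5.6,0,0,0,0],[5.6,0,0,0,0],[5.6,0,0,0,0],[5.6,0,0,0,0]]}'
python3 - <<'E'
from h import *
W=arm.camera("wrist"); find(["sleeve_left","sleeve_right","jaw_left","jaw_right","tongs"],W); go([.457,-.1535,.026],(.995,-.1))
E
```

```text
time: 17.8
ee_pos: [0.4573, -0.1539, 0.0269]
eef_rot: [0.742, 0.671, 0.0, 0.001]
wrist_force: [-0.2, 0.1, 4.5]
finger_gap: 0.657
finger_force: 5.3
sleeve_left 0.59 [ 0.4847 -0.1566  0.0135] [316. 250.]
sleeve_right 0.94 [ 0.4301 -0.1534  0.0129] [208. 254.]
tongs 0.26 [ 0.4843 -0.157   0.0116] [314. 250.]
t 18.1 tcp [ 0.4573 -0.154   0.0269] tool y [ 0.995 -0.1    0.001] shift cm [ 0.04 -0.03  0.09] gap 0.6545248092228613 ff 5.264778162544381 wf [-1.   1.   4.7]
yaw units 0.0
```

```bash
python3 -m handwheel '{"plan": [[5.6,0,0,-0.5,0],[5.6,0,0,-1,0],[5.6,0,0,-2,0],[5.6,0,0,-2.5,0],[5.6,0,0,-2,0],[5.6,0,0,-1,0],[5.6,0,0,0,0]]}'
python3 - <<'E'
from h import *
S=arm.camera("scene");W=arm.camera("wrist");T=arm.camera("top")
go([.457,-.154,.1])
for c in (S,W,T): find(["sleeve_left","sleeve_right","jaw_left","jaw_right","tongs"],c)
find(["cake"],T);find(["cake"],S)
a=S["frame"][150:270,190:340,::-1]
cv2.imwrite("pics/s8.png",np.hstack([cv2.resize(a,(420,384)),W["frame"][:,80:440,::-1]]))
E
```

```text
time: 18.98
ee_pos: [0.4572, -0.1538, 0.1169]
eef_rot: [0.741, 0.671, 0.0, 0.001]
wrist_force: [-0.7, 0.3, -1.8]
finger_gap: 0.658
finger_force: 3.9
t 19.12 tcp [ 0.4561 -0.1533  0.1155] tool y [ 0.995 -0.1   -0.001] shift cm [-0.06  0.1   1.55] gap 0.6586074819203782 ff 3.9194979518651962 wf [ 0.5 -0.4 -0. ]
sleeve_left 0.81 [ 0.4847 -0.16    0.0974] [263. 182.]
sleeve_left 0.6 [ 0.4649 -0.0646  0.0858] [229. 181.]
sleeve_right 0.77 [ 0.4314 -0.1552  0.0982] [251. 188.]
sleeve_right 0.38 [ 0.4845 -0.1552  0.1003] [261. 181.]
jaw_left 0.74 [ 0.4759 -0.24    0.1002] [288. 189.]
jaw_left 0.37 [ 0.431  -0.1539  0.0983] [251. 188.]
jaw_right 0.67 [ 0.4173 -0.2309  0.1012] [274. 196.]
tongs 0.93 [ 0.4644 -0.0602  0.0821] [227. 182.]
tongs 0.27 [ 0.4198 -0.2278  0.0995] [274. 196.]
sleeve_left 0.76 [ 0.4834 -0.157   0.1024] [315. 252.]
sleeve_right 0.6 [ 0.4287 -0.1518  0.1005] [206. 250.]
tongs 0.97 [ 0.4684 -0.0624  0.0907] [267.  57.]
jaw_left 0.26 [ 0.6496 -0.1398  0.0265] [255. 132.]
jaw_right 0.4 [ 0.4225 -0.2317  0.0971] [294. 219.]
cake 0.73 [ 0.5757 -0.2852  0.0037] [311. 161.]
cake 0.57 [ 0.5706 -0.2943 -0.0014] [319. 215.]
```

View pics/s8.png

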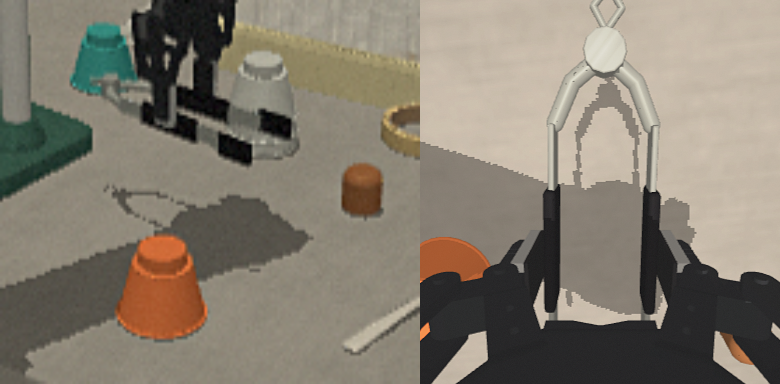

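The tongs hang level and half-squeezed, with a jaw gap of about 60 mm. I'm moving to the cake and turning 36° so the hinge end stays clear of the stack.

```bash
python3 -m handwheel '{"plan": [[5.6,-1.0,1.4,0,0],[5.6,-2.0,2.8,0,0],[5.6,-2.0,2.8,0,-0.5],[5.6,0,0,0,-0.8],[5.6,0,0,0,-1],[5.6,0,0,0,-1],[5.6,0,0,0,-1],[5.6,0,0,0,-1],[5.6,0,0,0,-0.7],[5.6,0,0,0,0],[5.6,0,0,0,0]]}'
python3 - <<'E'
from h import *
S=arm.camera("scene");W=arm.camera("wrist");T=arm.camera("top")
go([.534,-.222,.115])
for c in (S,W,T): find(["cake","sleeve_left","sleeve_right","jaw_left","jaw_right","tongs"],c)
s,p,M=pose()
print("joints",s["joint_pos"].round(2))
for n,z in (("scene",S),("top",T),("wrist",W)):
  for k in arm.cut_out("cake",z)[:1]:
    ys,xs=np.nonzero(k["pixels"]); print(n,xs.min(),xs.max(),ys.min(),ys.max()); print(ray(xs.mean(),ys.mean(),z,.02))
cv2.imwrite("pics/s9.png",np.hstack([cv2.resize(S["frame"][150:270,220:370,::-1],(400,320)),cv2.resize(T["frame"][100:250,200:390,::-1],(400,320))]))
E
```

```text
time: 21.35
ee_pos: [0.5213, -0.2103, 0.1163]
eef_rot: [0.498, 0.867, -0.0, -0.0]
wrist_force: [0.0, -0.3, -0.5]
finger_gap: 0.656
finger_force: 3.9
t 21.5 tcp [ 0.5214 -0.2103  0.1163] tool y [ 0.864  0.504 -0.   ] shift cm [-1.64  0.5   0.13] gap 0.6548221171973345 ff 3.9220909774303436 wf [-0.1  0.3 -1.8]
cake 0.72 [ 0.4297 -0.4046  0.0007] [337. 247.]
cake 0.65 [ 5.741e-01 -2.917e-01 -5.000e-04] [319. 214.]
cake 0.18 [ 0.4742 -0.1294  0.0834] [251. 186.]
sleeve_left 0.92 [ 0.5462 -0.1979  0.0975] [286. 178.]
sleeve_left 0.37 [ 0.4767 -0.1295  0.0831] [251. 186.]
sleeve_right 0.84 [ 0.4964 -0.2247  0.0977] [286. 186.]
jaw_left 0.89 [ 0.5837 -0.2673  0.0989] [314. 178.]
jaw_left 0.35 [ 0.5431 -0.1967  0.0977] [285. 178.]
jaw_right 0.67 [ 0.537  -0.2947  0.0979] [317. 186.]
tongs 0.91 [ 0.4738 -0.1309  0.0806] [251. 187.]
tongs 0.53 [ 0.4287 -0.4036  0.0029] [337. 246.]
cake 0.89 [ 0.5745 -0.2883 -0.0017] [268. 293.]
cake 0.74 [ 0.4745 -0.1306  0.0907] [260.  56.]
sleeve_left 0.87 [ 0.5437 -0.1967  0.1014] [312. 249.]
sleeve_right 0.81 [ 0.4962 -0.225   0.1015] [203. 250.]
jaw_left 0.29 [ 0.4763 -0.1326  0.0889] [261.  63.]
tongs 0.7 [ 0.4772 -0.1324  0.0863] [263.  64.]
joints [-0.5   0.43 -0.21  0.93 -0.    0.55]
scene 311 326 201 217
[ 0.56369195 -0.29443552  0.02      ]
wrist 244 291 278 324
[ 0.57077411 -0.28503844  0.02      ]
```

View pics/s9.png

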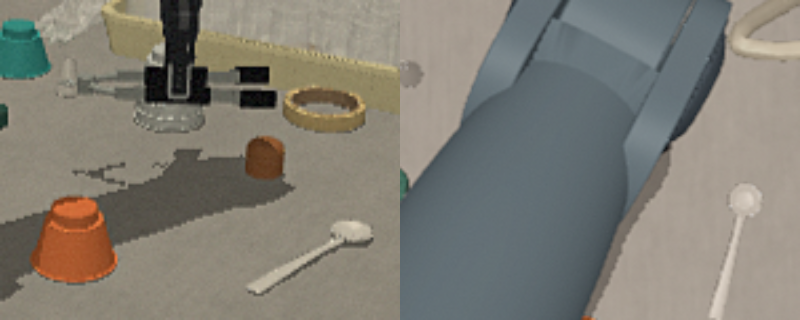

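```bash
python3 -m handwheel '{"plan": [[5.6,-0.8,0.28,0,0],[5.6,-0.8,0.27,0,0],[5.6,0,0,1.5,0],[5.6,0,0,1.5,0],[5.6,0,0,1,0],[5.6,0,0,0,0],[5.6,0,0,0,0]]}'
python3 - <<'E'
from h import *
S=arm.camera("scene");W=arm.camera("wrist")
go([.534,-.222,.032])
for c in (S,W): find(["cake","jaw_left","jaw_right","tongs"],c)
k=arm.cut_out("cake",W)[0]; ys,xs=np.nonzero(k["pixels"]); print(xs.min(),xs.max(),ys.min(),ys.max(), ray((xs.min()+xs.max())/2,ys.mean(),W,.02))
s,p,M=pose(); print(px(p+[0,0,.02-p[2]],W))
cv2.imwrite("pics/s10.png",np.hstack([cv2.resize(S["frame"][160:250,250:370,::-1],(400,300),interpolation=cv2.INTER_CUBIC),cv2.resize(W["frame"][:,:,::-1],(400,300))]))
E
```

```text
time: 23.42
ee_pos: [0.5343, -0.2213, 0.0764]
eef_rot: [0.498, 0.867, -0.0, 0.0]
wrist_force: [-1.0, 0.9, -0.5]
finger_gap: 0.655
finger_force: 3.9
t 23.52 tcp [ 0.5347 -0.2216  0.0769] tool y [0.864 0.504 0.001] shift cm [ 0.   -0.08  4.49] gap 0.6583480192297456 ff 3.9214081317186356 wf [-0.3  0.1 -1.1]
cake 0.65 [ 0.5742 -0.2952  0.0015] [320. 214.]
jaw_left 0.87 [ 0.5995 -0.2785  0.0578] [319. 191.]
jaw_right 0.77 [ 0.5466 -0.3042  0.0581] [320. 200.]
tongs 0.94 [ 0.4839 -0.1393  0.044 ] [256. 199.]
cake 0.68 [ 5.712e-01 -2.891e-01 -1.000e-04] [257. 304.]
tongs 0.72 [ 0.492  -0.1427  0.0465] [267.  64.]
234 287 287 324 [ 0.5670608  -0.27722518  0.02      ]
[260.29636813 220.40793227]
```

View pics/s10.png

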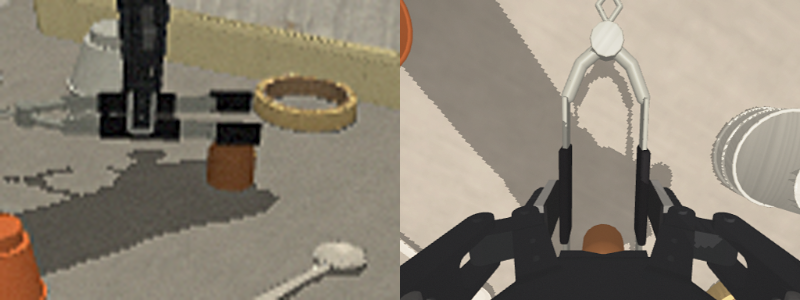

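The cake (wrist crop (603,238)) sits midway between the arms. I'm lowering the jaws around it.

```bash
python3 -m handwheel '{"plan": [[5.6,0,0,1.2,0],[5.6,0,0,1.5,0],[5.6,0,0,1,0],[5.6,0,0,0.5,0],[5.6,0,0,0.2,0],[5.6,0,0,0,0],[5.6,0,0,0,0]]}'
python3 - <<'E'
from h import *
S=arm.camera("scene");W=arm.camera("wrist")
go([.534,-.222,.032])
for c in (S,W): find(["cake","jaw_left","jaw_right","tongs"],c)
E
```

```text
time: 24.85
ee_pos: [0.5346, -0.2216, 0.0328]
eef_rot: [0.498, 0.867, -0.0, 0.0]
wrist_force: [0.8, -0.1, -0.8]
finger_gap: 0.656
finger_force: 3.9
t 24.95 tcp [ 0.5345 -0.2216  0.0327] tool y [0.864 0.504 0.   ] shift cm [-0.01 -0.07  0.07] gap 0.6581499312122937 ff 3.921525925397873 wf [ 0.2 -0.  -0.9]
cake 0.42 [ 0.5762 -0.2935 -0.0012] [319. 214.]
jaw_left 0.78 [ 0.5986 -0.2803  0.0136] [319. 206.]
jaw_right 0.54 [ 0.5482 -0.3051  0.0161] [320. 213.]
tongs 0.67 [ 0.4882 -0.141   0.001 ] [257. 213.]
jaw_left 0.31 [ 0.4898 -0.1436  0.0041] [262.  63.]
tongs 0.58 [ 0.4885 -0.1459  0.0052] [257.  66.]
```

```bash
python3 -m handwheel '{"plan": [[5.2,0,0,0,0],[4.9,0,0,0,0],[4.7,0,0,0,0],[4.5,0,0,0,0],[4.3,0,0,0,0],[4.1,0,0,0,0],[4.0,0,0,0,0],[4.0,0,0,0,0],[4.0,0,0,0,0]]}'
```

```text
time: 26.48
ee_pos: [0.5341, -0.2214, 0.0323]
eef_rot: [0.498, 0.867, -0.0, -0.0]
wrist_force: [-1.4, -0.1, 1.3]
finger_gap: 0.511
finger_force: 60.8
```

```bash
python3 -m handwheel '{"plan": [[4.0,0,0,-0.5,0],[4.0,0,0,-0.8,0],[4.0,0,0,-1.2,0],[4.0,0,0,-1.5,0],[4.0,0,0,-2,0],[4.0,0,0,-2,0],[4.0,0,0,-2,0],[4.0,0,0,-1.3,0],[4.0,0,0,-0.7,0],[4.0,0,0,0,0],[4.0,0,0,0,0],[4.0,0,0,0,0]]}'
python3 - <<'E'
from h import *
S=arm.camera("scene")
go([.534,-.222,.15])
find(["cake","jaw_left","jaw_right","tongs","cake_tin","stack_tin"],S)
cv2.imwrite("pics/s11.png",cv2.resize(S["frame"][140:250,230:370,::-1],(700,550),interpolation=cv2.INTER_CUBIC))
E
```

```text
time: 27.98
ee_pos: [0.5337, -0.2211, 0.1515]
eef_rot: [0.498, 0.867, -0.0, -0.001]
wrist_force: [-0.3, 0.0, -1.4]
finger_gap: 0.506
finger_force: 60.9
t 28.02 tcp [ 0.5338 -0.2211  0.1516] tool y [ 0.864  0.504 -0.001] shift cm [-0.09 -0.02  0.16] gap 0.5079840062385546 ff 60.945505471900105 wf [-0.3  0.1 -1.7]
cake 0.68 [ 0.5709 -0.2913  0.1161] [321. 176.]
jaw_left 0.73 [ 0.5886 -0.2829  0.1304] [321. 168.]
jaw_right 0.95 [ 0.5546 -0.3022  0.1304] [323. 174.]
tongs 0.88 [ 0.4855 -0.1397  0.1161] [256. 174.]
tongs 0.54 [ 0.5714 -0.2943  0.1182] [322. 175.]
tongs 0.45 [ 0.5137 -0.2352  0.1311] [293. 173.]
cake_tin 0.7 [ 0.313  -0.2157 -0.0005] [247. 247.]
cake_tin 0.52 [ 0.647  -0.1389  0.0282] [282. 185.]
stack_tin 0.43 [ 0.647  -0.1404  0.0186] [283. 188.]
```

View pics/s11.png

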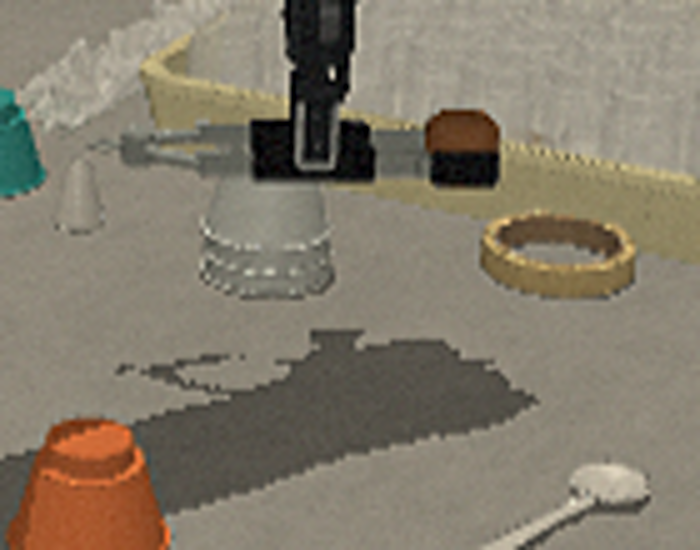

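The cake is held upright in the jaws at crop (462,145), about 12 cm up. The three-tin stack is intact at (265,240), so I'm handing the job in.

```bash
python3 -c "
from bench import arm
print(arm.job_done())"
```

```text
the job is handed in; nothing more can be done
None
```

The single tin is nested on the stack, and the cake is held upright in the squeezed tongs about 12 cm above the table; I handed the job in at about 28 s, and no verdict came back.

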